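Raise the price ticket on its twist-lock stand over the new cartons

ROBOT

A 6-joint arm with a two-finger parallel gripper is mounted at the origin on a cart in front of the work surface, level with it; the furniture and walls round the work are solid. World frame = base frame: x ahead of the robot, y to its left, z up, the work surface at z = 0. Lengths are in mm, angles in rad, forces in N, time in s.
With the tool pointing down it reaches from about 250 to 725 mm from the base axis. Payload 9.7 kg.
Tool frame: the origin (TCP) lies between the finger pads; the fingertips stand 19 mm ahead of it and the grasp point (between the pads) is the TCP; z points along the fingers, y is the line along which they close (so a half turn about z gives the same grasp; the last joint's range is limited). The gripper opens to 85 mm and grips with 20 to 120 N. Pads are 22 mm wide; open, the fingers measure 114 mm over their backs; the gripper's body (76 mm by 85 mm) begins 54 mm behind the grasp point. The pads swing forward as they close: fully open they stand 13 mm farther back than shut.
Start: joints at [-1.164, 0.087, 0.176, 1.66, 0, 1.571], TCP at [217.617, -505.114, 250.284] pointing down, gripper open.
Joint ranges: [-3.13, 3.13], [-0.85, 1.81], [-1.15, 1.24], [-2.2, 2.28], [-1.44, 1.52], [-3.14, 3.14]. Speed limits (rad/s): [2.22, 2.22, 2.57, 3.14, 3.14, 3.14].

INTERFACE

Orientations are given as a rotation vector (axis times angle).
In Python, from station import sense, snapshot, calibration, hand_in gives the robot as it stands.
- The arm moves only by the tool servo_tool, never from a script. Its argument "series" is a list that holds one entry, the list of rows, each a list of 7 numbers: the shift along the world's x, y, z in mm, then the turn, a rotation vector about the world's x, y, z in rad, then the finger opening in mm, from 0 to 85.4. A call has exactly 8 rows; each row is the pose to reach, as a shift and turn from the pose commanded when the call began; what a row does not reach only later rows make up. A row lasts 1/10 s, in which the tool goes at most 50 mm and 8.59 degrees, less where a joint would pass 70% of its speed; a pose out of reach is approached as far as the arm can. A call with a gripper value outside its range is refused whole. The fingers move at their own pace and stop on an object; "squeeze" is the grip in N (left out, the last holds). Time passes only in rows, so rows that repeat a pose let the fingers close, or fill a call up. It gives the time, the measured TCP pose, the force, the opening and the grip force at its end, in the units of the state.
- sense(): the state, without advancing time (a new reading comes with each control period).
- snapshot(name): name is "scene" or "side" or "wrist"; returns (picture, depth): 480x640x3 uint8, blue, green, red; 480x640 float32, mm along the optical axis (not along the pixel's ray), 0 where there is no reading.
- calibration(name): a dict with "fov_y" (degrees; the focal length in pixels is half the picture's height over the tangent of half this angle, whatever the lens; pixels are square), "cx", "cy" (the principal point, pixels), "eye" and "rotation" of the camera in the world. Camera axes: x right, y up, looking along -z (the intrinsics and any distortion apply to the point x, -y, -z); pixel columns grow to the right and rows downward; lengths in mm; the calibration is good to about 2 mm. A picture is of the moment at which its call begins: read the wrist's pose just before it. calibration takes no time and is no camera call; for the wrist camera it gives the pose at the moment of the call.
- hand_in(): hands the job in; it is judged then, once.
The state is a dict: "clock": time; "joints": joint angles; "joint_velocities": joint speeds; "joint_efforts": joint torques, N m; "tool_pos": TCP position; "eef_rot": TCP orientation; "force": force on the tool from outside, world axes, zero at the start; "moment": the same for the moment, N m; "finger_gap": opening from 0.0 (shut) to 1.0 (fully open); "finger_force": force on a finger pad.
Only numpy, scipy, OpenCV 4.12 (cv2) and the standard library are available. Lean on these libraries where they do the work, as an engineer would, in place of code of your own. Each camera call takes 0.05 s, during which the arm holds its last target. There are 200 camera calls.

TASK

The price ticket on the telescopic stand is hidden by the tall carton standing right behind it. Twist the ticket holder fully anticlockwise to free the pole, draw it up until the bottom edge of the ticket is about one centimetre above the top of that carton, and twist it back clockwise by feel until it is hand-tight (about 0.5 N m) without forcing it, then let go. Do not drag the pole through a closed lock or let it drop, and leave the cartons standing where they are.

Things in the scene. Friction and masses are not known exactly. Their poses are not given: they have to be found in the camera images.
- rail (a point): Centre of the place to grip: the black clip rail on top of the pole, 100 mm long, 24 thick, 34 high. The point is on the pole's axis, 13 mm below the rail's flat top and 21 above its foot, where a shoulder 10 mm high juts 28 mm from the axis to the ticket side. x points out of the ticket's face (across the 24 mm), y along the rail, z up. The holder turns and rises with the pole.
- ticket_edge (a point): Middle of the bottom edge of the ticket pocket (112 mm wide, 43 mm high, hanging from the shoulder on the ticket side of the pole), 66 mm lower than rail and 22.5 mm to the ticket side. Axes as rail.
- tube_top (a point): Centre of the top of the fixed outer tube's ribbed black collar (40 mm across), 125 mm above the counter, on the pole's vertical axis. The round foot is 110 mm across and screwed down. x points from the stand towards the carton right behind it.
- pole_turn (a joint): Turn of pole and ticket holder about the vertical axis, rad: 0 is fully free, against a stop; grows clockwise seen from above, which tightens. Below 0.15 the lock is open at any height. It starts nipped at 0.70 to 0.82. After raising it becomes hand-tight anywhere from 0.6 to 1.6, as the bore is uneven: feel for it. At 1.0 the ticket is square to the carton side. Open, it turns at under 0.05 N m.
- pole_height (a joint): How far the pole is drawn out, m: 0 is fully in, 0.088 the upper stop, upward positive. With the lock open the pole (0.25 to 0.45 kg) sinks unless it is held.
- pole: The inner tube with the ticket holder (steel tube 25 mm across, black clip rail, ticket pocket). Origin on the axis, at counter height when fully in; axes as rail. A firm grip on the rail (about 50 N) carries the turning torque without slipping.
- clamp_strip: The sprung strip in the outer tube (out of sight) on which an eccentric at the foot of the pole presses when turned clockwise. Tightening goes in small jerks: go by the torque's peaks. Let go, the pole springs back by about 0.1 rad, then stays, and the lock holds with about 70 N per N m of tightening torque: 20 to 58 N is hand-tight, over 95 N while turning it is strained. Axes as tube_top.
- carton_a_top (a point): Centre of the top of a sweets carton standing on end, 136 mm high, 104 mm wide, 50 mm deep, loose; the top is level. Its y axis points up. Which of the three cartons stands right behind the stand differs from start to start: it is the one whose top centre is less than 0.16 m (horizontally) from the stand's axis.
- carton_b_top (a point): Centre of the top of a sweets carton standing on end, 156 mm high, 104 mm wide, 44 mm deep, loose; the top is level. Its y axis points up. Which of the three cartons stands right behind the stand differs from start to start: it is the one whose top centre is less than 0.16 m (horizontally) from the stand's axis.
- carton_c_top (a point): Centre of the top of a sweets carton standing on end, 167 mm high, 104 mm wide, 50 mm deep, loose; the top is level. Its y axis points up. Which of the three cartons stands right behind the stand differs from start to start: it is the one whose top centre is less than 0.16 m (horizontally) from the stand's axis.

How it is judged (in metres and radians):
On the way, in this order (a step that is already met when the one before it is completed fails the run):
1. the lock is twisted fully open while the pole is still low (value of joint pole_turn below 0.35 rad and contact force between clamp_strip and pole below 1 N and value of joint pole_height below 0.02 m), for 0.1 s.
2. the pole is drawn up with the lock open until the ticket's bottom edge is above the carton (((horizontal distance between tube_top and carton_a_top below 0.16 m and y of ticket_edge in the frame of carton_a_top between 0.003 and 0.018 m) or (horizontal distance between tube_top and carton_b_top below 0.16 m and y of ticket_edge in the frame of carton_b_top between 0.003 and 0.018 m) or (horizontal distance between tube_top and carton_c_top below 0.16 m and y of ticket_edge in the frame of carton_c_top between 0.003 and 0.018 m)) and contact force between clamp_strip and pole below 1 N), for 0.1 s.
At the end, for the whole second after the job is handed in: The ticket's bottom edge is 3 to 18 mm above the top of the carton right behind the stand, the lock presses with 20 to 58 N, and the pole stays there by itself (((horizontal distance between tube_top and carton_a_top below 0.16 m and y of ticket_edge in the frame of carton_a_top between 0.003 and 0.018 m) or (horizontal distance between tube_top and carton_b_top below 0.16 m and y of ticket_edge in the frame of carton_b_top between 0.003 and 0.018 m) or (horizontal distance between tube_top and carton_c_top below 0.16 m and y of ticket_edge in the frame of carton_c_top between 0.003 and 0.018 m)) and contact force between clamp_strip and pole between 20 and 58 N and velocity of joint pole_height between -0.003 and 0.003 m/s); the robot touches nothing.
It fails at once if the lock is strained by overtightening (over 95 N) (contact force between clamp_strip and pole above 95 N).
It fails at once if the pole is dragged up or down through a closed lock (contact force between clamp_strip and pole above 12 N and (velocity of joint pole_height above 0.02 m/s or velocity of joint pole_height below -0.02 m/s)).
It fails at once if the pole is let drop (velocity of joint pole_height below -0.35 m/s).
It fails at once if a carton is shifted by more than 20 mm or knocked over (distance of any of carton_a_top, carton_b_top, carton_c_top from where it was at the start of the episode above 0.02 m).
It also fails if it takes over 61 s, if anything falls off the work surface, if the arm or the gripper's body presses on something with over 40 N, if the wrist force passes 120 N, or if a joint passes its speed limit or range.

## Working session

There is one attempt and no reset: what is moved stays moved. The work goes in short steps, Python scripts to look and compute and a tool call to move; the robot and the scene stay as the last step left them, time stands still between calls to the robot, and variables do not carry over. Pictures are saved under pics/ and viewed, at most 10 in all, crops included, and the job is handed in when it is done.

Besides the shell and the picture viewer there is one more tool, called after "Emit:" by a JSON object that holds its "op" and its "data". servo_tool: Moves the arm, as the interface text tells. Its arguments: {"type":"object","properties":{"series":{"type":"array"},"squeeze":{"type":"number"}},"required":["series"]}

```bash
mkdir -p pics; ls
cat > h.py <<'E'
import numpy as np, cv2
from station import sense, snapshot, calibration, hand_in
def cloud(name):
    c=calibration(name); im,d=snapshot(name)
    f=240/np.tan(np.radians(c['fov_y'])/2)
    v,u=np.mgrid[0:480,0:640]
    k=np.array([[f,0,c['cx']],[0,f,c['cy']],[0,0,1]])
    P=np.stack([(u-c['cx'])/f*d,-(v-c['cy'])/f*d,-d],-1)@np.array(c['rotation']).T+np.array(c['eye'])
    return im,d,P
E
python3 - <<'E'
from h import *
s=sense();print(s)
for n in('scene','side'):
    c=calibration(n);print(n,c)
    im,d,P=cloud(n);cv2.imwrite(f'pics/{n}0.png',im);np.savez(f'{n}0.npz',d=d,P=P)
E
```

```text
pics
{'clock': 0.0, 'joints': array([-1.16399803e+00,  8.74518975e-02,  1.75124733e-01,  1.65978662e+00,
       -1.57805319e-05,  1.57080590e+00]), 'joint_velocities': array([-0.00127753,  0.00072286, -0.00087316,  0.00126728, -0.00060497,
       -0.00047909]), 'joint_efforts': array([ 3.37342708e-04, -5.20386815e+01,  4.64809799e+01,  1.59588869e-02,
       -5.05480125e-05, -1.16339045e-06]), 'tool_pos': array([ 217.5350925 , -504.93160241,  249.58271855]), 'eef_rot': array([-3.07557307e+00, -6.34325649e-01,  4.42134728e-04]), 'force': array([ 0.55519883, -0.37770035, -0.10966166]), 'moment': array([-0.061946  , -0.02292243, -0.04443046]), 'finger_force': 0.0, 'finger_gap': 0.9990119231273916}
scene {'fov_y': 47.98456243679242, 'cx': 315.6070788295633, 'cy': 233.16016601269183, 'eye': array([ 318.39728185, -726.77144655,  831.01146829]), 'rotation': array([ 0.56945089, -0.18772522, -0.6758965 ])}Traceback (most recent call last):
  File "<stdin>", line 5, in <module>
  File "h.py", line 8, in cloud
    P=np.stack([(u-c['cx'])/f*d,-(v-c['cy'])/f*d,-d],-1)@np.array(c['rotation']).T+np.array(c['eye'])
      ~~~~~~~~~~~~~~~~~~~~~~~~~~~~~~~~~~~~~~~~~~~~~~~~~~~~~~~~~~~~~~~~~~~~~~~~~~~~^~~~~~~~~~~~~~~~~~~
ValueError: operands could not be broadcast together with shapes (480,640) (3,)
```

```bash
sed -i "s/np.array(c\['rotation'\]).T/cv2.Rodrigues(np.array(c['rotation']))[0].T/" h.py
python3 - <<'E'
from h import *
ims=[]
for n in('scene','side'):
    im,d,P=cloud(n);ims.append(im);np.savez(f'{n}0.npz',d=d,P=P,im=im)
    print(calibration(n)['eye'])
    cv2.imwrite(f'pics/{n}0.png',im)
E
```

```text
[ 318.39728185 -726.77144655  831.01146829]
[ 365.77554368 -979.65524415  630.84076462]
```

View pics/scene0.png

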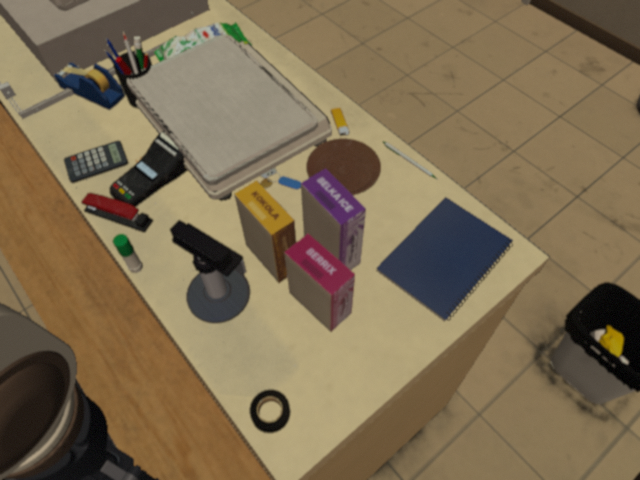

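View pics/side0.png

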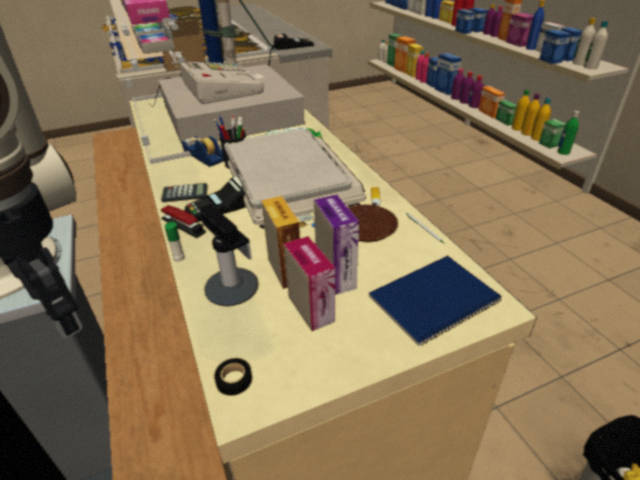

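The scene view shows the stand at about (215,275) with its black rail from (178,232) to (240,265), and the cartons Kokola (266,207), Belka (335,195) and Berrix (320,265). The side view shows the same, with the rail at (222,232).

Run:
```python
from h import *
for n,tops,rail in(('scene',dict(K=(266,207),Be=(335,195),R=(320,265)),(210,249)),('side',dict(K=(283,213),Be=(336,211),R=(310,255)),(222,228))):
    D=np.load(n+'0.npz');P=D['P'];im=D['im']
    for k,(u,v) in tops.items():
        print(n,k,P[v,u].round(), np.median(P[v-4:v+5,u-4:u+5].reshape(-1,3),0).round(1))
    # top faces
    for k,(u,v) in tops.items():
        z0=np.median(P[v-3:v+4,u-3:u+4,2]); m=(abs(P[...,2]-z0)<6).astype(np.uint8)
        _,L=cv2.connectedComponents(m); q=P[L==L[v,u]]; r=cv2.minAreaRect(q[:,:2].astype(np.float32)); print('  top',k,len(q),q[:,2].mean().round(1),r)
    u,v=rail
    w=np.zeros(P.shape[:2],bool);w[v-45:v+45,u-45:u+45]=1
    q=P[w&(P[...,2]>90)&(im.max(-1)<70)]
    zt=np.percentile(q[:,2],95);print(' rail ztop',zt,len(q),np.histogram(q[:,2],range(90,240,10))[0])
    t=q[q[:,2]>zt-7];print('  ',cv2.minAreaRect(t[:,:2].astype(np.float32)))
    g=P[w&(P[...,2]>25)&(P[...,2]<110)];print(' tube',np.median(g,0))
    # foot
    m=(P[...,2]>2)&(P[...,2]<20)&(im.max(-1)<110)
    w[:]=0;w[v-10:v+90,u-50:u+60]=1
    f=P[m&w];print(' foot',cv2.minEnclosingCircle(f[:,:2].astype(np.float32)),len(f))
```

```text
scene K [ 569. -286.  156.] [ 568.9 -285.5  155.7]
scene Be [ 659. -345.  169.] [ 660.1 -344.   167.8]
scene R [ 573. -411.  136.] [ 573.4 -411.   135.6]
  top K 1568 154.9 ((566.4090576171875, -281.9855651855469), (103.79135131835938, 45.3282356262207), 88.87686157226562)
  top Be 1781 166.8 ((655.8862915039062, -341.6789855957031), (104.24288940429688, 51.17002868652344), 88.25939178466797)
  top R 2064 135.1 ((574.4454345703125, -406.8326110839844), (51.24845886230469, 104.41142272949219), 4.230209827423096)
 rail ztop 176.37241593298165 2001 [  6  29  73 123 121 346 182 177 929   0   0   0   0   0]
   ((405.7630615234375, -485.8740234375), (508.5404357910156, 63.59261703491211), 77.19371795654297)
 tube [ 458.096874   -290.61241366   70.83165773]
 foot ((474.5926208496094, -270.6994323730469), 79.69709777832031) 2148
side K [ 571. -297.  154.] [ 571.2 -295.7  152.8]
side Be [ 657. -349.  165.] [ 657.1 -349.4  164.9]
side R [ 578. -411.  134.] [ 578.5 -410.8  133.4]
  top K 764 152.2 ((566.5432739257812, -282.8370056152344), (105.42339324951172, 44.60099411010742), 89.47370910644531)
  top Be 914 164.3 ((656.4956665039062, -343.04119873046875), (106.05110168457031, 50.378726959228516), 87.33935546875)
  top R 1184 132.6 ((575.0421752929688, -407.7561340332031), (50.45020294189453, 106.84973907470703), 4.264615535736084)
 rail ztop 173.10681205284195 1240 [  0  56  85  57 214 138 147 164 375   0   0   0   0   0]
   ((423.5989685058594, -608.826171875), (748.75439453125, 52.89501953125), 85.1781234741211)
 tube [516.23227651 -68.68101324  49.05741196]
 foot ((462.07232666015625, -159.1631317138672), 189.89028930664062) 1531
```

Run:
```python
from h import *
for n,(u,v) in(('scene',(195,240)),('side',(222,228))):
    D=np.load(n+'0.npz');P=D['P'];im=D['im']
    print(n,P[v,u])
    c=P[v,u]
    m=(np.hypot(P[...,0]-c[0],P[...,1]-c[1])<130)&(P[...,0]<525)&(P[...,2]>100)&(P[...,1]>-470)
    q=P[m]; print(np.histogram(q[:,2],range(100,200,5))[0])
    zt=np.percentile(q[:,2],97)
    t=q[q[:,2]>zt-6]; r=cv2.minAreaRect(t[:,:2].astype(np.float32)); print(zt,len(t),np.median(t[:,2]),r, np.percentile(t,[1,50,99],0).round(1).tolist())
    hi=im[m&(P[...,2]>zt-6)];print(hi.mean(0))
    f=P[(np.hypot(P[...,0]-c[0],P[...,1]-c[1])<130)&(P[...,2]>3)&(P[...,2]<22)&(im.max(-1)<105)&(P[...,0]<525)&(P[...,1]>-470)]
    print('foot',cv2.minEnclosingCircle(f[:,:2].astype(np.float32)),len(f),np.percentile(f,[1,99],0).round(1).tolist())
    s=P[(np.hypot(P[...,0]-c[0],P[...,1]-c[1])<60)&(P[...,2]>25)&(P[...,2]<95)];print('tube',np.median(s,0))
```

```text
scene [ 446.99561846 -279.02680052  175.14275645]
[ 21  30  42  50  96  45  26 138 323  71  90  92  95  88 556 398   0   0
   0]
176.52247251836752 941 174.7382708399292 ((451.0709228515625, -281.6751403808594), (24.727645874023438, 99.61748504638672), 14.947165489196777) [[429.6, -329.1, 171.1], [451.0, -284.0, 174.7], [472.1, -235.2, 177.2]]
[22.07863974 22.1402763  24.34856536]
foot ((450.92352294921875, -281.7361755371094), 54.43985366821289) 2101 [[400.1, -333.8, 4.8], [501.5, -235.1, 20.2]]
tube [ 445.95211888 -295.04996542   60.5273753 ]
side [ 451.31311232 -320.43224045  171.18999946]
[ 38  56  51  51  65  19  58 196  67  74  67  80  74  92 392   0   0   0
   0]
173.33750770519833 444 172.06905578414666 ((452.2542724609375, -284.269775390625), (24.273475646972656, 97.85578155517578), 16.094890594482422) [[429.8, -331.6, 167.7], [451.8, -288.5, 172.1], [473.4, -238.3, 174.2]]
[21.6509009  22.36036036 23.73423423]
foot ((451.9826965332031, -286.5484313964844), 53.306800842285156) 1223 [[402.4, -334.8, 3.7], [501.7, -244.1, 17.5]]
tube [ 449.90871319 -296.19004894   61.96335255]
```

Emit:
{"op": "servo_tool", "data": {"series": [[[30,28,0,0,0,0.15,85],[60,57,0,0,0,0.3,85],[92,88,0,0,0,0.45,85],[125,118,0,0,0,0.6,85],[157,149,0,0,0,0.75,85],[189,180,0,0,0,0.9,85],[220,209,0,0,0,1.05,85],[234,222.5,0,0,0,1.2,85]]], "squeeze": 50}}

```text
clock: 0.95
tool_pos: [453.5, -280.2, 249.9]
eef_rot: [-2.171, -2.27, -0.001]
force: [-0.3, -1.3, 0.2]
finger_gap: 0.997
finger_force: 0.0
```

Emit:
{"op": "servo_tool", "data": {"series": [[[0,0,0,0,0,0.13,85],[0,0,0,0,0,0.226,85],[0,0,0,0,0,0.226,85],[0,0,0,0,0,0.226,85],[0,0,0,0,0,0.226,85],[0,0,0,0,0,0.226,85],[0,0,0,0,0,0.226,85],[0,0,0,0,0,0.226,85]]]}}

```text
clock: 1.75
tool_pos: [451.5, -282.7, 250.3]
eef_rot: [1.913, 2.492, -0.0]
force: [0.1, 0.1, 0.0]
finger_gap: 0.995
finger_force: 0.0
```

Run:
```python
from h import *
s=sense();print(s['clock'],s['joints'].round(3),s['tool_pos'],s['force'],s['moment'])
R=cv2.Rodrigues(s['eef_rot'])[0];print('tool y yaw',np.degrees(np.arctan2(R[1,1],R[0,1])),R[:,2])
im,d,P=cloud('wrist');cv2.imwrite('pics/w1.png',im)
m=(abs(P[...,2]-176)<6)&(np.hypot(P[...,0]-451,P[...,1]+283)<70)
t=P[m];print(len(t),np.median(t[:,2]),cv2.minAreaRect(t[:,:2].astype(np.float32)))
m=(abs(P[...,2]-156)<5)&(abs(P[...,0]-566)<50);t=P[m];print('carton',len(t),np.median(t[:,2]) if len(t) else 0)
```

```text
1.75 [-0.559  0.045  0.132  1.658 -0.     0.75 ] [ 451.54507012 -282.70922376  250.31649923] [0.11142266 0.08784631 0.03456724] [0.03212751 0.01154748 0.06701801]
tool y yaw 14.974415522566998 [ 3.91824190e-05 -3.64977515e-05 -9.99999999e-01]
8180 173.82443557966212 ((452.34613037109375, -280.4974060058594), (23.963878631591797, 99.5992660522461), 15.86414623260498)
carton 10000 154.24865771928017
```

View pics/w1.png

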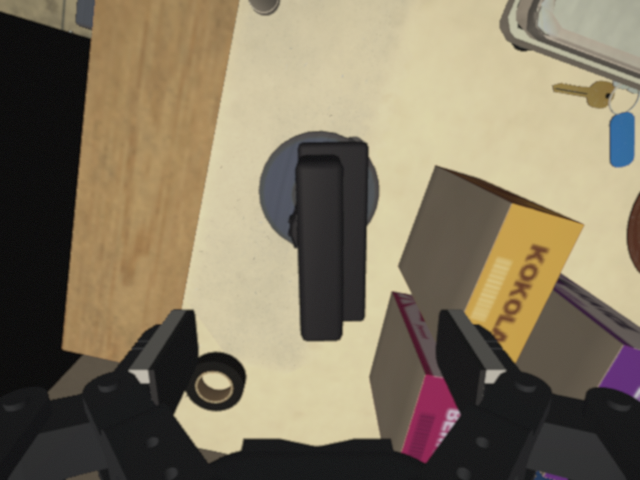

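The wrist view shows the rail centred at about (320,250), with the shoulder and ticket on the carton side and the Kokola carton right behind.

Emit:
{"op": "servo_tool", "data": {"series": [[[0.5,1,-20,0,0,0.01,85],[0.5,1,-40,0,0,0.01,85],[0.5,1,-60,0,0,0.01,85],[0.5,1,-72,0,0,0.01,85],[0.5,1,-76,0,0,0.01,85],[0.5,1,-76,0,0,0.01,85],[0.5,1,-76,0,0,0.01,60],[0.5,1,-76,0,0,0.01,40]]]}}

```text
clock: 2.6
tool_pos: [452.5, -281.8, 175.3]
eef_rot: [1.899, 2.501, 0.0]
force: [1.3, -0.2, 0.2]
finger_gap: 0.685
finger_force: 0.0
```

Emit:
{"op": "servo_tool", "data": {"series": [[[0,0,0,0,0,0,32],[0,0,0,0,0,0,28],[0,0,0,0,0,0,26],[0,0,0,0,0,0,24],[0,0,0,0,0,0,22],[0,0,0,0,0,0,15],[0,0,0,0,0,0,10],[0,0,0,0,0,0,10]]], "squeeze": 50}}

```text
clock: 3.4
tool_pos: [453.0, -281.4, 174.5]
eef_rot: [1.898, 2.502, 0.002]
force: [4.3, 2.1, -0.2]
finger_gap: 0.27
finger_force: 49.3
```

Run:
```python
from h import *
s=sense();print(s['clock'],s['joints'].round(3),s['tool_pos'],s['force'],s['moment'],s['finger_force'],s['finger_gap'])
```

```text
3.4 [-5.570e-01  3.000e-02 -3.000e-02  1.509e+00  1.000e-03  7.420e-01] [ 453.02298746 -281.42453225  174.53697218] [ 4.28781685  2.10354582 -0.17434596] [ 0.27255391 -0.95120894  0.05599371] 49.30088818073273 0.27015805724760733
```

Emit:
{"op": "servo_tool", "data": {"series": [[[1,0.5,0,0,0,0.08,10],[1,0.5,0,0,0,0.16,10],[1,0.5,0,0,0,0.24,10],[1,0.5,0,0,0,0.32,10],[1,0.5,0,0,0,0.4,10],[1,0.5,0,0,0,0.48,10],[1,0.5,0,0,0,0.56,10],[1,0.5,0,0,0,0.62,10]]]}}

```text
clock: 4.2
tool_pos: [453.3, -281.2, 173.9]
eef_rot: [1.042, 2.964, 0.0]
force: [2.5, -1.4, -3.0]
finger_gap: 0.271
finger_force: 49.1
```

Emit:
{"op": "servo_tool", "data": {"series": [[[0,0,0,0,0,0.03,10],[0,0,0,0,0,0.06,10],[0,0,0,0,0,0.08,10],[0,0,0,0,0,0.1,10],[0,0,0,0,0,0.1,10],[0,0,0,0,0,0.1,10],[0,0,0,0,0,0.1,10],[0,0,0,0,0,0.1,10]]]}}

```text
clock: 5.0
tool_pos: [453.3, -281.2, 174.4]
eef_rot: [0.897, 3.01, -0.0]
force: [4.8, -1.9, -4.1]
finger_gap: 0.266
finger_force: 49.1
```

```bash
cat > st.py <<'E'
from h import *
s=sense();print(s['clock'],s['joints'].round(3),s['tool_pos'].round(2),s['force'].round(2),s['moment'].round(3),'j6eff',s['joint_efforts'][5].round(3),s['finger_force'],round(s['finger_gap'],3))
R=cv2.Rodrigues(s['eef_rot'])[0];print('yaw',round(np.arctan2(R[1,1],R[0,1]),4))
E
python3 st.py
```

```text
5.0 [-0.555  0.031 -0.029  1.51   0.     0.024] [ 453.3  -281.16  174.35] [ 4.82 -1.85 -4.11] [-0.367 -0.99  -0.006] j6eff 0.014 49.11396503448486 0.266
yaw 0.9917
```

Emit:
{"op": "servo_tool", "data": {"series": [[[0.5,0,4,0,0,0,10],[1,0,12,0,0,0,10],[1,0,22,0,0,0,10],[1,0,32,0,0,0,10],[1,0,42,0,0,0,10],[1,0,52,0,0,0,10],[1,0,60,0,0,0,10],[1,0,65,0,0,0,10]]]}}

```text
clock: 5.8
tool_pos: [453.4, -281.1, 240.6]
eef_rot: [-0.897, -3.01, 0.001]
force: [-4.4, -2.1, -5.9]
finger_gap: 0.267
finger_force: 49.3
```

Emit:
{"op": "servo_tool", "data": {"series": [[[0,0,2,0,0,0,10],[0,0,3.5,0,0,0,10],[0,0,4.5,0,0,0,10],[0,0,4.5,0,0,0,10],[0,0,4.5,0,0,0,10],[0,0,4.5,0,0,0,10],[0,0,4.5,0,0,0,10],[0,0,4.5,0,0,0,10]]]}}

```text
clock: 6.6
tool_pos: [453.4, -281.1, 244.6]
eef_rot: [-0.897, -3.01, 0.001]
force: [-4.4, -2.1, -3.2]
finger_gap: 0.267
finger_force: 49.4
```

```bash
python3 st.py
python3 - <<'E'
from h import *
for n in('side','scene'):
    im,d,P=cloud(n);cv2.imwrite(f'pics/{n}2.png',im[140:340,150:400].repeat(3,0).repeat(3,1)[:600,:750]);np.savez(n+'2.npz',P=P,im=im)
E
```

```text
6.6 [-5.550e-01  4.600e-02  1.220e-01  1.647e+00 -1.000e-03  2.500e-02] [ 453.41 -281.09  244.63] [-4.43 -2.13 -3.2 ] [-0.532  0.885  0.015] j6eff 0.022 49.42605972290039 0.267
yaw 0.9917
```

View pics/scene2.png

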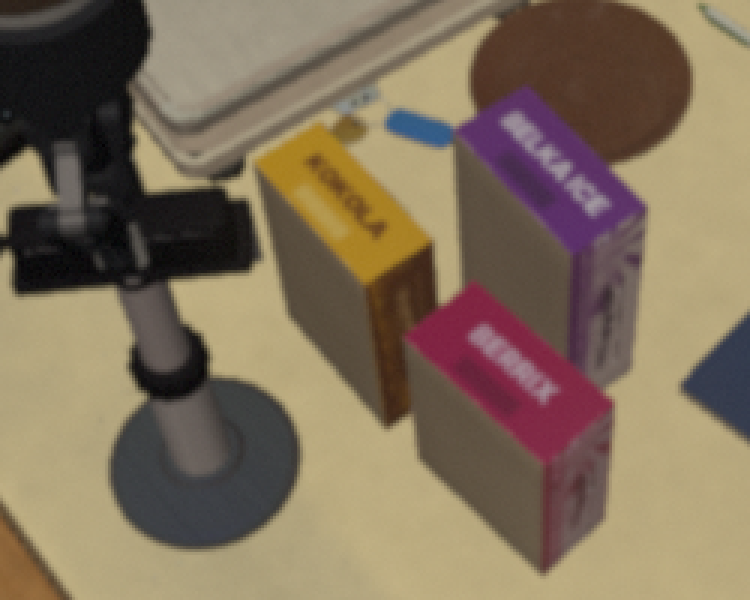

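The raised rail at crop (130,235) stands above the Kokola carton top at (345,205), and nothing is touched. The lock is free, so I tighten by feel next.

Emit:
{"op": "servo_tool", "data": {"series": [[[-0.5,0,0,0,0,-0.06,10],[-0.5,0,0,0,0,-0.12,10],[-0.5,0,0,0,0,-0.18,10],[-0.5,0,0,0,0,-0.24,10],[-0.5,0,0,0,0,-0.3,10],[-0.5,0,0,0,0,-0.35,10],[-0.5,0,0,0,0,-0.38,10],[-0.5,0,0,0,0,-0.4,10]]]}}

```text
clock: 7.5
tool_pos: [453.3, -281.3, 244.6]
eef_rot: [1.479, 2.772, -0.001]
force: [-3.7, -3.5, -3.3]
finger_gap: 0.268
finger_force: 49.5
```

```bash
python3 st.py
```

```text
7.5 [-5.550e-01  4.500e-02  1.200e-01  1.646e+00 -1.000e-03  4.250e-01] [ 453.26 -281.26  244.59] [-3.65 -3.49 -3.35] [-0.692  0.648  0.118] j6eff -0.089 49.51491415500641 0.268
yaw 0.5908
```

Emit:
{"op": "servo_tool", "data": {"series": [[[0,0,0,0,0,-0.01,10],[0,0,0,0,0,-0.02,10],[0,0,0,0,0,-0.03,10],[0,0,0,0,0,-0.04,10],[0,0,0,0,0,-0.05,10],[0,0,0,0,0,-0.06,10],[0,0,0,0,0,-0.07,10],[0,0,0,0,0,-0.08,10]]]}}

```text
clock: 8.3
tool_pos: [453.3, -281.3, 244.5]
eef_rot: [1.587, 2.711, -0.001]
force: [-3.6, -3.7, -3.5]
finger_gap: 0.267
finger_force: 49.5
```

```bash
python3 st.py
```

```text
8.3 [-5.550e-01  4.500e-02  1.200e-01  1.646e+00 -1.000e-03  5.040e-01] [ 453.26 -281.29  244.55] [-3.63 -3.73 -3.48] [-0.733  0.633  0.07 ] j6eff -0.103 49.52317178249359 0.267
yaw 0.5115
```

Emit:
{"op": "servo_tool", "data": {"series": [[[0,0,0,0,0,-0.01,10],[0,0,0,0,0,-0.02,10],[0,0,0,0,0,-0.03,10],[0,0,0,0,0,-0.04,10],[0,0,0,0,0,-0.05,10],[0,0,0,0,0,-0.06,10],[0,0,0,0,0,-0.07,10],[0,0,0,0,0,-0.08,10]]]}}

```text
clock: 9.1
tool_pos: [453.2, -281.3, 244.5]
eef_rot: [-1.694, -2.645, 0.001]
force: [-3.8, -4.3, -3.2]
finger_gap: 0.27
finger_force: 49.5
```

```bash
python3 st.py
```

```text
9.1 [-5.550e-01  4.500e-02  1.200e-01  1.646e+00 -1.000e-03  5.840e-01] [ 453.19 -281.3   244.54] [-3.8  -4.26 -3.21] [-0.728  0.693  0.052] j6eff -0.103 49.512346386909485 0.27
yaw 0.4315
```

Emit:
{"op": "servo_tool", "data": {"series": [[[0,0,0,0,0,-0.01,10],[0,0,0,0,0,-0.02,10],[0,0,0,0,0,-0.03,10],[0,0,0,0,0,-0.04,10],[0,0,0,0,0,-0.05,10],[0,0,0,0,0,-0.06,10],[0,0,0,0,0,-0.07,10],[0,0,0,0,0,-0.08,10]]]}}

```text
clock: 9.9
tool_pos: [453.2, -281.3, 244.6]
eef_rot: [1.799, 2.576, -0.001]
force: [-4.8, -4.3, -3.0]
finger_gap: 0.269
finger_force: 49.5
```

```bash
python3 st.py
```

```text
9.9 [-5.550e-01  4.500e-02  1.200e-01  1.646e+00 -1.000e-03  6.640e-01] [ 453.17 -281.32  244.56] [-4.82 -4.27 -2.98] [-0.762  0.629  0.022] j6eff -0.103 49.510695934295654 0.269
yaw 0.3515
```

Emit:
{"op": "servo_tool", "data": {"series": [[[-0.2,-0.2,0,0,0,-0.01,10],[-0.5,-0.5,0,0,0,-0.02,10],[-0.6,-0.6,0,0,0,-0.03,10],[-0.6,-0.6,0,0,0,-0.04,10],[-0.6,-0.6,0,0,0,-0.05,10],[-0.6,-0.6,0,0,0,-0.06,10],[-0.6,-0.6,0,0,0,-0.07,10],[-0.6,-0.6,0,0,0,-0.08,10]]]}}

```text
clock: 10.7
tool_pos: [453.1, -281.4, 243.8]
eef_rot: [-1.9, -2.501, -0.001]
force: [-0.5, 2.6, -3.3]
finger_gap: 0.269
finger_force: 49.5
```

```bash
python3 st.py
```

```text
10.7 [-5.560e-01  4.500e-02  1.190e-01  1.645e+00  1.000e-03  7.430e-01] [ 453.06 -281.43  243.76] [-0.55  2.62 -3.28] [0.564 0.062 0.087] j6eff -0.105 49.54357624053955 0.269
yaw 0.2714
```

Emit:
{"op": "servo_tool", "data": {"series": [[[0,0,0,0,0,-0.01,10],[0,0,0,0,0,-0.02,10],[0,0,0,0,0,-0.03,10],[0,0,0,0,0,-0.04,10],[0,0,0,0,0,-0.05,10],[0,0,0,0,0,-0.06,10],[0,0,0,0,0,-0.07,10],[0,0,0,0,0,-0.08,10]]]}}

```text
clock: 11.5
tool_pos: [453.0, -281.5, 243.7]
eef_rot: [-1.999, -2.423, -0.001]
force: [-2.0, 5.6, -3.4]
finger_gap: 0.266
finger_force: 49.5
```

```bash
python3 st.py
```

```text
11.5 [-0.556  0.045  0.119  1.645  0.     0.823] [ 453.02 -281.49  243.74] [-2.02  5.61 -3.36] [ 0.971 -0.02   0.033] j6eff -0.106 49.54149663448334 0.266
yaw 0.1913
```

Emit:
{"op": "servo_tool", "data": {"series": [[[0,0.2,0,0,0,-0.01,10],[0,0.3,0,0,0,-0.02,10],[0,0.3,0,0,0,-0.03,10],[0,0.3,0,0,0,-0.04,10],[0,0.3,0,0,0,-0.05,10],[0,0.3,0,0,0,-0.06,10],[0,0.3,0,0,0,-0.07,10],[0,0.3,0,0,0,-0.08,10]]]}}

```text
clock: 12.3
tool_pos: [453.0, -281.5, 243.7]
eef_rot: [-2.095, -2.341, 0.0]
force: [-0.5, 2.7, -4.9]
finger_gap: 0.266
finger_force: 49.4
```

```bash
python3 st.py
```

```text
12.3 [-0.556  0.044  0.118  1.645 -0.     0.904] [ 453.01 -281.46  243.74] [-0.49  2.66 -4.87] [ 0.585 -0.049  0.069] j6eff -0.055 49.42936599254608 0.266
yaw 0.1111
```

Emit:
{"op": "servo_tool", "data": {"series": [[[0,0,0,0,0,-0.01,10],[0,0,0,0,0,-0.02,10],[0,0,0,0,0,-0.03,10],[0,0,0,0,0,-0.04,10],[0,0,0,0,0,-0.05,10],[0,0,0,0,0,-0.06,10],[0,0,0,0,0,-0.07,10],[0,0,0,0,0,-0.08,10]]]}}

```text
clock: 13.1
tool_pos: [453.0, -281.5, 243.8]
eef_rot: [2.186, 2.256, -0.0]
force: [0.3, 1.8, -4.8]
finger_gap: 0.268
finger_force: 49.4
```

```bash
python3 st.py
```

```text
13.1 [-0.556  0.044  0.118  1.645 -0.     0.984] [ 453.04 -281.46  243.77] [ 0.31  1.79 -4.8 ] [ 0.296 -0.093  0.232] j6eff 0.047 49.3782913684845 0.268
yaw 0.0312
```

Emit:
{"op": "servo_tool", "data": {"series": [[[0,0,0,0,0,-0.01,10],[0,0,0,0,0,-0.02,10],[0,0,0,0,0,-0.02,10],[0,0,0,0,0,-0.03,10],[0,0,0,0,0,-0.03,10],[0,0,0,0,0,-0.04,10],[0,0,0,0,0,-0.04,10],[0,0,0,0,0,-0.04,10]]]}}

```text
clock: 13.9
tool_pos: [453.0, -281.5, 243.8]
eef_rot: [2.23, 2.212, -0.0]
force: [0.7, 0.6, -5.4]
finger_gap: 0.27
finger_force: 49.3
```

```bash
python3 st.py
```

```text
13.9 [-0.556  0.044  0.118  1.645 -0.     1.023] [ 453.05 -281.49  243.78] [ 0.72  0.56 -5.43] [ 0.07  -0.126  0.18 ] j6eff 0.21 49.33568716049194 0.27
yaw -0.0081
```

Emit:
{"op": "servo_tool", "data": {"series": [[[0,0,0,0,0,-0.01,10],[0,0,0,0,0,-0.01,10],[0,0,0,0,0,-0.02,10],[0,0,0,0,0,-0.02,10],[0,0,0,0,0,-0.03,10],[0,0,0,0,0,-0.03,10],[0,0,0,0,0,-0.04,10],[0,0,0,0,0,-0.04,10]]]}}

```text
clock: 14.7
tool_pos: [453.1, -281.5, 243.8]
eef_rot: [2.275, 2.167, -0.0]
force: [0.7, -0.9, -5.2]
finger_gap: 0.27
finger_force: 49.3
```

```bash
python3 st.py
```

```text
14.7 [-0.556  0.044  0.118  1.645 -0.     1.063] [ 453.06 -281.51  243.79] [ 0.73 -0.88 -5.24] [-0.191 -0.164  0.28 ] j6eff 0.385 49.31949198246002 0.27
yaw -0.0486
```

Emit:
{"op": "servo_tool", "data": {"series": [[[0,0,0,0,0,-0.005,10],[0,0,0,0,0,-0.01,10],[0,0,0,0,0,-0.01,10],[0,0,0,0,0,-0.015,10],[0,0,0,0,0,-0.02,10],[0,0,0,0,0,-0.02,10],[0,0,0,0,0,-0.025,10],[0,0,0,0,0,-0.03,10]]]}}

```text
clock: 15.5
tool_pos: [453.0, -281.5, 243.8]
eef_rot: [2.307, 2.133, -0.0]
force: [1.8, -2.8, -6.2]
finger_gap: 0.264
finger_force: 49.4
```

```bash
python3 st.py
```

```text
15.5 [-0.556  0.044  0.118  1.645 -0.     1.093] [ 453.03 -281.47  243.76] [ 1.8  -2.75 -6.15] [-0.308 -0.315  0.337] j6eff 0.266 49.35776352882385 0.264
yaw -0.0784
```

Emit:
{"op": "servo_tool", "data": {"series": [[[0,0,0,0,0,-0.005,10],[0,0,0,0,0,-0.01,10],[0,0,0,0,0,-0.01,10],[0,0,0,0,0,-0.015,10],[0,0,0,0,0,-0.02,10],[0,0,0,0,0,-0.02,10],[0,0,0,0,0,-0.025,10],[0,0,0,0,0,-0.03,10]]]}}

```text
clock: 16.3
tool_pos: [453.0, -281.5, 243.8]
eef_rot: [2.338, 2.098, -0.0]
force: [3.0, -3.7, -6.5]
finger_gap: 0.266
finger_force: 49.4
```

```bash
python3 st.py
```

```text
16.3 [-0.556  0.044  0.118  1.645 -0.     1.123] [ 453.04 -281.5   243.79] [ 2.98 -3.7  -6.54] [-0.683 -0.408  0.485] j6eff 0.413 49.40632939338684 0.266
yaw -0.1084
```

Emit:
{"op": "servo_tool", "data": {"series": [[[0,0,0,0,0,-0.004,10],[0,0,0,0,0,-0.008,10],[0,0,0,0,0,-0.01,10],[0,0,0,0,0,-0.012,10],[0,0,0,0,0,-0.014,10],[0,0,0,0,0,-0.016,10],[0,0,0,0,0,-0.018,10],[0,0,0,0,0,-0.02,10]]]}}

```text
clock: 17.1
tool_pos: [453.0, -281.4, 243.8]
eef_rot: [2.359, 2.075, -0.0]
force: [2.2, -3.4, -6.3]
finger_gap: 0.272
finger_force: 49.3
```

```bash
python3 st.py
```

```text
17.1 [-0.556  0.044  0.118  1.645 -0.     1.143] [ 453.05 -281.43  243.78] [ 2.2  -3.4  -6.34] [-0.676 -0.566  0.317] j6eff 0.34 49.30389761924744 0.272
yaw -0.1281
```

Emit:
{"op": "servo_tool", "data": {"series": [[[0,0,0,0,0,-0.005,10],[0,0,0,0,0,-0.01,10],[0,0,0,0,0,-0.014,10],[0,0,0,0,0,-0.018,10],[0,0,0,0,0,-0.022,10],[0,0,0,0,0,-0.026,10],[0,0,0,0,0,-0.028,10],[0,0,0,0,0,-0.03,10]]]}}

```text
clock: 17.9
tool_pos: [453.0, -281.5, 243.8]
eef_rot: [2.39, 2.039, -0.0]
force: [2.6, -3.4, -7.1]
finger_gap: 0.268
finger_force: 49.3
```

```bash
python3 st.py
```

```text
17.9 [-0.556  0.044  0.118  1.645 -0.     1.173] [ 453.03 -281.48  243.77] [ 2.61 -3.43 -7.14] [-0.779 -0.599  0.532] j6eff 0.496 49.34283256530762 0.268
yaw -0.1582
```

Emit:
{"op": "servo_tool", "data": {"series": [[[0,0,0,0,0,0,26],[0,0,0,0,0,0,32],[0,0,0,0,0,0,45],[0,0,0,0,0,0,60],[0,0,0,0,0,0,70],[0,0,0,0,0,0,75],[0,0,0,0,0,0,75],[0,0,0,0,0,0,75]]]}}

```text
clock: 18.7
tool_pos: [453.0, -281.4, 243.8]
eef_rot: [-2.39, -2.039, -0.0]
force: [-0.0, 0.2, 0.2]
finger_gap: 0.882
finger_force: 0.0
```

Emit:
{"op": "servo_tool", "data": {"series": [[[0,0,6,0,0,0,75],[0,0,15,0,0,0,75],[0,0,30,0,0,0,75],[0,0,45,0,0,0,75],[0,0,60,0,0,0,75],[0,0,75,0,0,0,75],[0,0,80,0,0,0,75],[0,0,80,0,0,0,75]]]}}

```text
clock: 19.5
tool_pos: [453.3, -281.6, 324.7]
eef_rot: [2.389, 2.038, 0.001]
force: [0.1, -0.1, -0.8]
finger_gap: 0.88
finger_force: 0.0
```

```bash
python3 st.py
python3 - <<'E'
from h import *
for n in('side','scene','wrist'):
    im,d,P=cloud(n);cv2.imwrite(f'pics/{n}3.png',im)
    q=P[(np.hypot(P[...,0]-452,P[...,1]+282)<60)&(P[...,2]>215)&(P[...,2]<265)]
    if len(q):
        z=q[:,2];h,e=np.histogram(z,range(215,266,2));print(n,h)
        b=e[h.argmax()];t=q[abs(z-b-1)<4];print('top',np.median(t[:,2]),cv2.minAreaRect(t[:,:2].astype(np.float32)))
    c=P[(abs(P[...,0]-566)<17)&(abs(P[...,1]+282)<40)&(abs(P[...,2]-155)<7)];print(' carton',np.median(c[:,2]) if len(c) else None,len(c))
E
```

```text
19.5 [-0.556  0.088  0.325  1.806 -0.     1.173] [ 453.26 -281.57  324.75] [ 0.13 -0.07 -0.81] [-0.024 -0.029  0.063] j6eff -0.0 0.0 0.88
yaw -0.158
side [ 17  18  17  19  13  17  22  17  13  20  22  39 153 227   1   0   0   0
   0   0   0   0   0   0   0]
top 241.13612374181156 ((451.74322509765625, -282.5021057128906), (100.57601165771484, 23.45958709716797), 86.1457290649414)
 carton 152.7021854194818 412
scene [ 28  25  25  34  22  32  30  27  26  22  23  37  62 258 619 122   1   0
   0   0   0   0   0   0   0]
top 243.67042522665395 ((451.3492736816406, -281.92340087890625), (99.86467742919922, 23.94829559326172), 86.31146240234375)
 carton 155.3095870364267 893
wrist [  21   16   18   19   15   20   16   22   21   18   36  146  570 4706
 2547    4    0    0    0    0    0    0    0    0    0]
top 242.66233390618447 ((452.52593994140625, -280.3656311035156), (99.50631713867188, 24.193233489990234), 86.26567840576172)
 carton 154.3832531932817 5214
```

View pics/side3.png

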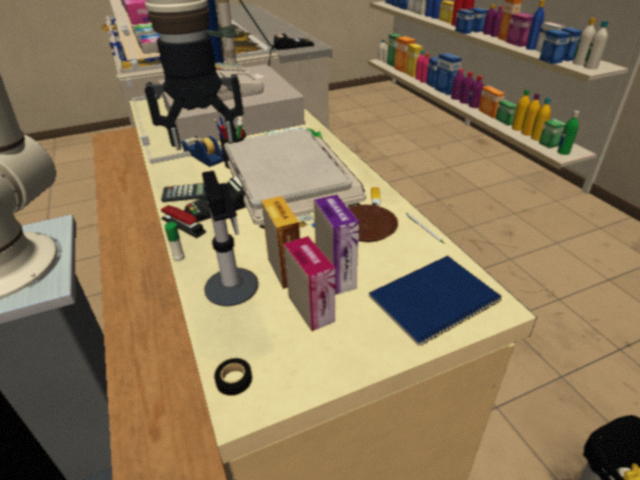

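The side view shows the rail raised at (222,195) and held there by itself, the gripper clear at (195,110), and the cartons where they were. All three cameras put the ticket edge about 9.4 mm above the carton top.

```bash
python3 -c "
from station import hand_in
print(hand_in())"
```

```text
the job is handed in; nothing more can be done
None
```

The job is handed in, with no verdict shown: the ticket's bottom edge is about 9 mm above the Kokola carton (carton_b) right behind the stand, the lock was tightened to a peak of about 0.53 N m, the pole holds by itself, and the cartons stand where they were.

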